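# Free the jig strap by compressing its spring bar with the forked tool

## Robot

A 6-joint arm with a two-finger parallel gripper is mounted at the origin on a cart in front of the work surface, level with it; the furniture and walls round the work are solid. World frame = base frame: x ahead of the robot, y to its left, z up, the work surface at z = 0. Lengths are in m, angles in rad, forces in N, time in s.
With the tool pointing down it reaches from about 0.35 to 0.975 m from the base axis. Payload 4.9 kg.
Tool frame: the origin (TCP) lies midway between the tips of the shut fingers; the grasp point (between the pads) lies 19 mm behind it; z points along the fingers, y is the line along which they close (so a half turn about z gives the same grasp; the last joint's range is limited). The gripper opens to 85 mm and grips with 20 to 120 N. Pads are 22 mm wide; open, the fingers measure 114 mm over their backs; the gripper's body (76 mm by 85 mm) begins 54 mm behind the grasp point. The pads swing forward as they close: fully open they stand 13 mm farther back than shut.
Start: joints at [-0.119, 0.053, 1.613, -0, 1.476, -0.119], TCP at [0.625, 0, 0.231] pointing down, gripper open.
Joint ranges: [-3.01, 3.01], [-1.01, 2.22], [0.06, 2.58], [-1.02, 4.17], [0.09, 2.62], [-3.14, 3.14]. Speed limits (rad/s): [2.57, 2.57, 3.14, 3.14, 3.14, 3.14].

## Interface

Orientations are given as a rotation vector (axis times angle).
In Python, from station import ctrl, optics, job gives the robot as it stands.
- The arm moves only by the shell command python3 -m jog 'ROWS' [OPENING] [FORCE]. ROWS is JSON, a list of rows, each a list of 2 entries, a list of its own where there are three numbers: the shift along the tool's x, y, z in m, then the turn, a rotation vector about the tool's x, y, z in rad. A call has 1 to 5 rows; each row is the pose to reach, as a shift and turn from the pose commanded when the call began, along the tool's axes at that moment; what a row does not reach only later rows make up. A row lasts 1/10 s, in which the tool goes at most 50 mm and 8.59 degrees, less where a joint would pass 70% of its speed; a pose out of reach is approached as far as the arm can. A call with a gripper value outside its range is refused whole. OPENING is the opening, from 0 (shut) to 1 (fully open), set as the call begins (- or left out, the last holds). The fingers move at their own pace and stop on an object; FORCE is the grip in N (left out, the last holds). Time passes only in rows, so rows that repeat a pose let the fingers close. It gives the time, the measured TCP pose, the force, the opening and the grip force at its end, in the units of the state.
- ctrl.get_obs(): the state, without advancing time (a new reading comes with each control period).
- optics.get_image(name): name is "scene" or "side" or "wrist"; returns a dict with "image" (384x512x3 uint8, blue, green, red), "fx", "fy", "cx", "cy" (pixels), "rvec" (rotation vector, rad) and "tvec" (3), from world to camera coordinates, as OpenCV has them; the wrist camera has in their place "mount" (4x4, takes a point from camera to tool coordinates, whose origin is the TCP and whose axes are the flange's). Camera axes: x right, y down, z forward; pixel columns grow to the right and rows downward; lengths in m; the calibration is good to about 2 mm. The wrist camera is an equidistant fisheye: a pixel r from the principal point sees the ray r / f radians off the axis. A picture is of the moment at which its call begins: read the wrist's pose just before it. There is no depth.
- job.finish_job(): hands the job in; it is judged then, once.
The state is a dict: "t": time; "q": joint angles; "dq": joint speeds; "effort": joint torques, N m; "tool_pos": TCP position; "tool_rot": TCP orientation; "contact_force": force on the tool from outside, world axes, zero at the start; "wrist_torque": the same for the moment, N m; "opening": finger opening in m; "grip_force": force on a finger pad.
Only numpy, scipy, OpenCV 4.12 (cv2) and the standard library are available. Lean on these libraries where they do the work, as an engineer would, in place of code of your own. Each camera call takes 0.05 s, during which the arm holds its last target. There are 200 camera calls.

## Task

Take the forked tool out of its wooden block and set its two prongs over the spring bar of the drill jig, between the upright lug and the collar. Slide the collar away from the lug against its spring, gently and without forcing it against its stop, until the bar's end leaves the lug and the hinged strap swings up free. Then stand the tool back in its block, fully home, touching the jig only with the tool and leaving the other things where they are.

Things in the scene. Friction and masses are not known exactly. Their poses are not given: they have to be found in the camera images.
- fork_grip (a point): Centre of the wooden handle of the forked tool, which stands upright in its block at the start; z points up along the tool. Handle 30 (x) x 20 (y) x 70 mm: it reaches 35 mm above and below this point. Prong tips lie 90 mm below it, the top of the slot between the prongs 62 mm below. The same turned half round. About 0.12 kg.
- fork: The forked tool, 125 mm tall; origin midway between the prong tips, axes as fork_grip. Below the handle a flat steel blade, 26 (x) x 6 (y) mm, 55 mm long, whose lower 28 mm is split into two prongs by an open slot 12 mm wide.
- holder_mouth (a point): Centre of the slot's mouth on top of the fixed wooden block (70 x 60 x 62 mm) that holds the tool. Slot 32 (x) x 12 (y) mm, right through, slightly chamfered. With the tool home, its handle's lower end rests on the block's top, so fork_grip is 35 mm above this point; the blade lies along the slot's x.
- jig: Drill jig, fixed: aluminium bed 170 (x) x 140 (y) x 8 mm, origin under its centre. On it a grey carriage plate with lug, strap and spring bar. The carriage is clamped up to 9 mm either way along the bed's y from its nominal place: how far is not measured and differs each time; it does not shift in use.
- gap (a point): Point fixed to the bed, 46 mm above the table, on the bar's axis, at the NOMINAL middle of the gap between collar and lug (true middle up to 9 mm away along y). Axes as jig. The brass bar, 6 mm thick, runs along y from the strap's end to the lug at +y. Gap 30 mm wide; the plate under it is 32 mm below this point, so prong tips 14 mm below the bar are clear.
- collar (a point): NOMINAL centre of the collar's face towards the lug, fixed to the bed, 15 mm from gap towards -y. Collar 24 mm across, 5 mm thick, one with the bar; slides to -y against a spring: moves at 3 N, then 0.3 N per mm. The bar's end leaves the lug after 7.5 mm; hard stop at 10 mm (6 N). More than 14 N on the jig is too rough.
- lug (a point): NOMINAL centre of the lug's face towards the collar, fixed to the bed, 15 mm from gap towards +y. The lug is a steel upright 24 mm in x and 10 mm in y, its top 10 mm above the bar's axis, with a hole for the bar's end.
- strap (a joint): Angle of the steel strap (30 mm wide, 105 mm long), hinged at the jig's +x end, rad: 0 closed, held by the bar's end in the lug; 0.3 open, bar 28 mm higher. With the bar's end out of the lug a light spring (2.5 N at the bar) lifts it; friction of a tool on the collar can hold it down until the tool, still pressing, is raised. It stays up.
- wax_tin: Round cream-coloured tin, 63 mm across, 34 mm high, a bystander; origin at its underside.
- electrical_tape: Roll of black tape lying flat, 58 mm across, 19 mm high, a bystander; origin at its underside.
- tape_measure: Tape measure, 38 x 92 x 67 mm, a bystander; origin at its underside.
- bolt_m16: Large bolt with nut, 27 x 75 x 24 mm, a bystander; origin at its underside.
There are look-alikes about, which are no part of the job. Leave any turquoise or yellow look-alike of the part that bears holder_mouth alone.

How it is judged:
On the way, in this order (a step that is already met when the one before it is completed fails the run):
1. the forked tool is lifted out of its block, the strap still closed (z of fork in the frame of holder_mouth above 0.003 m and value of joint strap below 0.04 rad), for 0.1 s.
2. the tool's prongs straddle the bar and press on the jig (contact force between fork and jig above 2 N and z of fork in the frame of gap below -0.002 m and horizontal distance between fork and gap below 0.035 m), for 0.1 s.
3. the strap has swung up free (value of joint strap above 0.22 rad), for 0.2 s.
At the end, for the whole second after the job is handed in: The strap is up (more than 0.22 rad), and the forked tool stands released and at rest in its block, prongs down, its handle within 3 mm of resting on the block's top, centred within 6 mm and upright within 0.08 rad (value of joint strap above 0.22 rad and horizontal distance between fork and holder_mouth below 0.006 m and z of fork_grip in the frame of holder_mouth below 0.038 m and angle between fork's own z axis and vertical below 0.08 rad and linear speed of fork below 0.02 m/s); the robot touches nothing.
It fails at once if the tool presses on the jig with more than 14 N (contact force between fork and jig above 14 N).
It fails at once if the robot itself touches the jig (contact force between any of the fingers, the arm and jig above 0.5 N).
It fails at once if a bystander is moved more than 30 mm (distance of any of wax_tin, electrical_tape, tape_measure, bolt_m16 from where it was at the start of the episode above 0.03 m).
It also fails if it takes over 70 s, if anything falls off the work surface, if the arm or the gripper's body presses on something with over 40 N, if the wrist force passes 120 N, or if a joint passes its speed limit or range.

## Working session

There is one attempt and no reset: what is moved stays moved. The work goes in short steps, Python scripts to look and compute and a shell command to move; the robot and the scene stay as the last step left them, time stands still between calls to the robot, and variables do not carry over. Pictures are saved under pics/ and viewed, at most 10 in all, crops included, and the job is handed in when it is done.

```bash
mkdir -p pics
python3 - <<'E'
from station import ctrl, optics
import cv2, json
import numpy as np
o=ctrl.get_obs(); print({k:np.round(v,4).tolist() for k,v in o.items()})
for n in ["scene","side","wrist"]:
    d=optics.get_image(n); im=d.pop("image"); cv2.imwrite(f"pics/{n}0.png",im)
    json.dump({k:np.array(v).tolist() for k,v in d.items()},open(f"{n}.json","w")); print(n,{k:np.round(v,4).tolist() for k,v in d.items()})
a=cv2.imread("pics/scene0.png");b=cv2.imread("pics/side0.png")
cv2.imwrite("pics/scene0b.png",cv2.resize(a,(800,600),interpolation=cv2.INTER_CUBIC))
cv2.imwrite("pics/side0b.png",cv2.resize(b,(800,600),interpolation=cv2.INTER_CUBIC))
E
```

```text
{'t': 0.0, 'q': [-0.119, 0.0534, 1.6143, -0.0, 1.476, -0.119], 'dq': [0.0012, -0.0004, 0.0005, -0.0023, -0.0023, -0.0011], 'effort': [0.0003, -39.367, -37.0176, -0.0002, 0.0069, -0.0], 'tool_pos': [0.6244, 0.0001, 0.23], 'tool_rot': [-2.2202, -2.2204, 0.002], 'contact_force': [-0.2446, -0.4192, 0.4261], 'wrist_torque': [-0.0354, 0.0228, 0.0427], 'grip_force': 0.0, 'opening': 0.0852}
scene {'fx': 374.7406, 'fy': 374.7406, 'cx': 246.9815, 'cy': 193.6761, 'rvec': [0.6739, -2.6664, 1.0654], 'tvec': [0.4823, 0.2654, 0.8677]}
side {'fx': 406.1514, 'fy': 406.1514, 'cx': 257.212, 'cy': 188.5107, 'rvec': [2.3123, -0.0769, 0.0576], 'tvec': [-0.5267, 0.0553, 1.2296]}
wrist {'fx': 297.3186, 'fy': 297.3186, 'cx': 255.5512, 'cy': 187.1434, 'mount': [[-0.0006, -0.9457, -0.3251, 0.0837], [1.0, -0.0005, -0.0004, 0.0006], [0.0002, -0.3251, 0.9457, -0.1415], [0.0, 0.0, 0.0, 1.0]]}
```

View pics/scene0b.png

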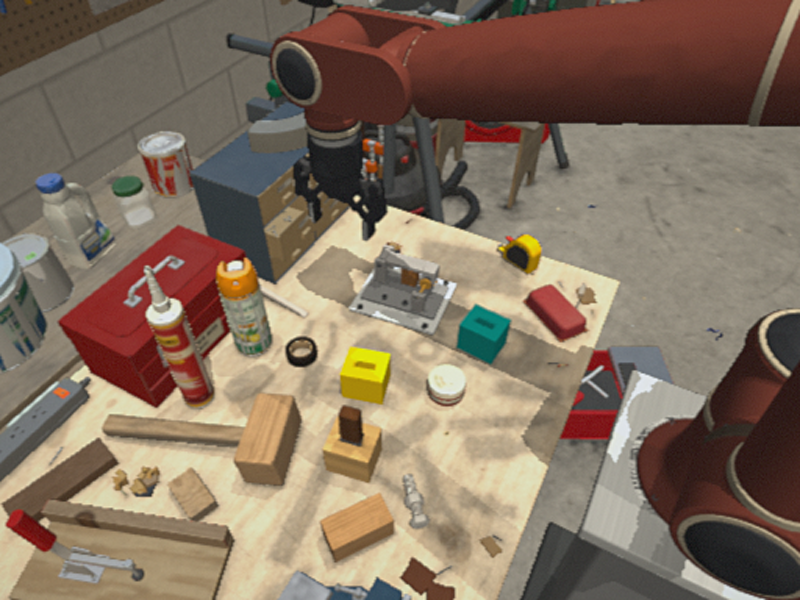

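View pics/side0b.png

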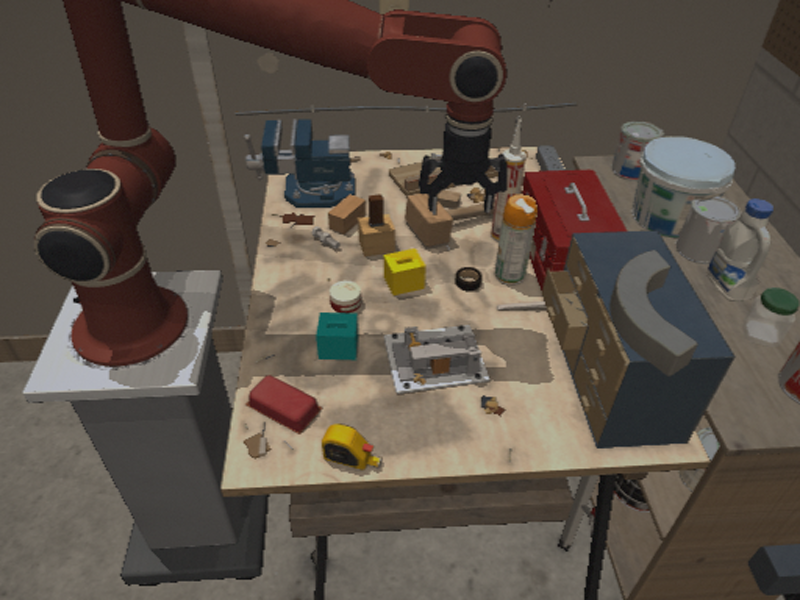

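The tool's handle stands in the natural-wood block at scene (350,430) and side (377,215). The look-alike blocks are turquoise (scene (485,333)) and yellow (scene (365,373)), and plain wood offcuts lie at (268,440) and (358,525). I choose the natural-wood block with the dark handle. Next: close crops of the block and the jig.

```bash
cat > h.py <<'E'
import cv2, json, numpy as np
from scipy.spatial.transform import Rotation as R
def cam(n):
    d=json.load(open(n+".json")); return d
def ray(n,uv):
    d=cam(n);Rm=R.from_rotvec(d["rvec"]).as_matrix()
    c=-Rm.T@np.array(d["tvec"]); v=Rm.T@np.array([(uv[0]-d["cx"])/d["fx"],(uv[1]-d["cy"])/d["fy"],1]); return c,v/np.linalg.norm(v)
def onz(n,uv,z):
    c,v=ray(n,uv); return c+v*(z-c[2])/v[2]
def proj(n,P):
    d=cam(n); p=(R.from_rotvec(d["rvec"]).as_matrix()@np.atleast_2d(P).T).T+np.array(d["tvec"])
    return np.c_[d["fx"]*p[:,0]/p[:,2]+d["cx"],d["fy"]*p[:,1]/p[:,2]+d["cy"]]
def wray(uv,pos,rot):
    d=cam("wrist");M=np.array(d["mount"]);x=(uv[0]-d["cx"])/d["fx"];y=(uv[1]-d["cy"])/d["fy"];r=np.hypot(x,y)
    v=np.array([x/r*np.sin(r),y/r*np.sin(r),np.cos(r)]); Rt=R.from_rotvec(rot)
    return Rt.apply(M[:3,3])+pos,Rt.apply(M[:3,:3]@v)
def wonz(uv,pos,rot,z):
    c,v=wray(uv,pos,rot); return c+v*(z-c[2])/v[2]
def crop(im,x,y,w,h,f): return cv2.resize(im[y:y+h,x:x+w],None,fx=f,fy=f,interpolation=cv2.INTER_CUBIC)
E
python3 - <<'E'
from h import *
a=cv2.imread("pics/scene0.png");b=cv2.imread("pics/side0.png")
t=np.hstack([crop(a,195,245,80,60,5),crop(a,220,150,80,60,5)])
u=np.hstack([crop(b,215,115,80,60,5),crop(b,240,195,80,60,5)])
cv2.imwrite("pics/c1.png",np.vstack([t,u]))
E
```

```text
(no output)
```

View pics/c1.png

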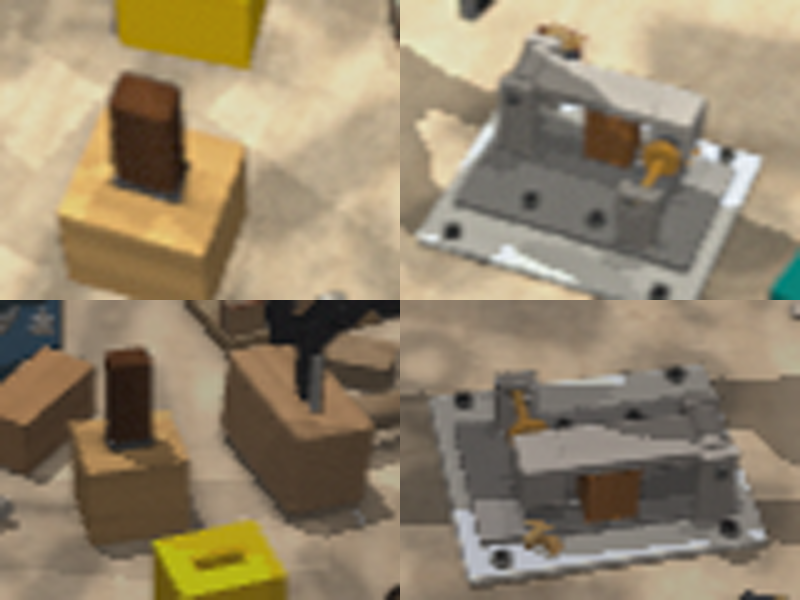

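View pics/wrist0.png

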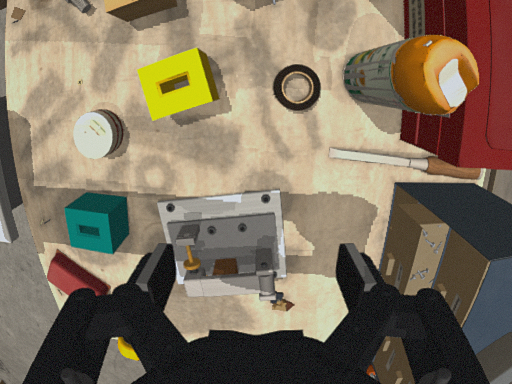

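The crops confirm it: brown handle seated in the plain wooden block (scene top-left crop, handle top about (147,90)). In the wrist view the jig has its lug at (187,235), the collar at (192,265) and bed corners near (158,204), (278,190). The jig is nearly aligned with world, with the lug towards +y.

Run:
```python
from h import *
f=lambda u,v:(195+u/5-.5,245+v/5-.5); g=lambda u,v:(215+u/5-.5,115+v/5-.5)
for p in [(58,212),(203,252),(246,146)]: print("top62 scene",onz("scene",f(*p),.062).round(4))
print("handle top scene",onz("scene",f(147,90),.132).round(4))
print("handle top side",onz("side",g(128,355-300),.132).round(4))
for p in [(72,425-300),(100,458-300),(188,455-300)]: print("top62 side",onz("side",g(*p),.062).round(4))
pos=[.6244,.0001,.23];rot=[-2.2202,-2.2204,.002]
for p in [(158,204),(278,190),(286,277)]: print("bed wrist",wonz(p,pos,rot,.008).round(4))
print("lug",wonz((187,230),pos,rot,.056).round(4),"collar",wonz((192,265),pos,rot,.05).round(4))
cv2.imwrite("pics/w1.png",crop(cv2.imread("pics/wrist0.png"),150,180,145,125,5.5)[:600])
```

```text
top62 scene [0.5147 0.2543 0.062 ]
top62 scene [0.4474 0.2405 0.062 ]
top62 scene [0.4567 0.1844 0.062 ]
handle top scene [0.4857 0.2176 0.132 ]
handle top side [0.4857 0.217  0.132 ]
top62 side [0.4475 0.2383 0.062 ]
top62 side [0.4654 0.1996 0.062 ]
top62 side [0.5247 0.2    0.062 ]
bed wrist [ 0.4906 -0.0656  0.008 ]
bed wrist [ 0.6536 -0.045   0.008 ]
bed wrist [ 0.67   -0.1836  0.008 ]
lug [ 0.5413 -0.0796  0.056 ] collar [ 0.541  -0.1348  0.05  ]
```

View pics/w1.png

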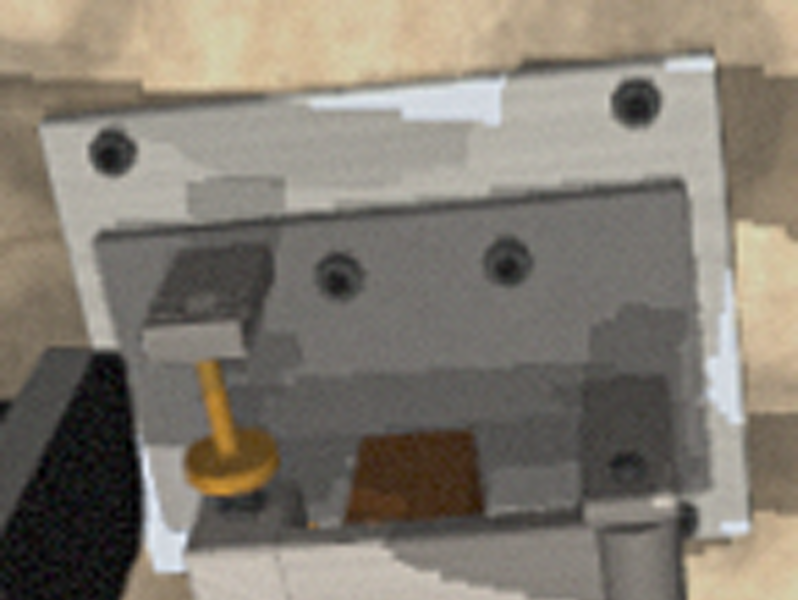

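The bed corners give a yaw of about 0.12 rad. Scene and side agree on the handle top at (0.486, 0.217). Now I move to look at the block from above.

```bash
python3 -m jog '[[[0.034,-0.028,-0.006],[0,0,0]],[[0.068,-0.056,-0.012],[0,0,0]],[[0.102,-0.083,-0.018],[0,0,0]],[[0.136,-0.111,-0.024],[0,0,0]],[[0.17,-0.139,-0.03],[0,0,0]]]' 1 40; python3 -m jog '[[[0,0,0],[0,0,0]],[[0,0,0],[0,0,0]]]'
cat > snap.py <<'E'
import sys
from station import ctrl, optics
from h import *
o=ctrl.get_obs(); n=sys.argv[1]; im=optics.get_image("wrist")["image"]; cv2.imwrite(f"pics/{n}.png",im)
json.dump({"pos":list(o["tool_pos"]),"rot":list(o["tool_rot"])},open(n+".json","w"))
print(np.round(o["tool_pos"],4),np.round(o["tool_rot"],4),o["opening"],o["contact_force"])
if len(sys.argv)>2: cv2.imwrite(f"pics/{n}c.png",crop(im,*map(int,sys.argv[2:6]),float(sys.argv[6])))
E
python3 snap.py v2 130 20 200 150 4
```

```text
t: 0.65
tool_pos: [0.4845, 0.171, 0.2611]
tool_rot: [-2.222, -2.221, 0.0]
contact_force: [1.5, 0.6, -0.4]
opening: 0.0854
grip_force: 0.0
t: 0.85
tool_pos: [0.4856, 0.1705, 0.2614]
tool_rot: [2.219, 2.223, 0.0]
contact_force: [-0.2, -0.6, 0.1]
opening: 0.0853
grip_force: 0.0
[0.4856 0.1705 0.2614] [2.2189e+00 2.2230e+00 4.0000e-04] 0.08530138977319725 [-0.22297261 -0.63531793  0.06608943]
```

View pics/v2c.png

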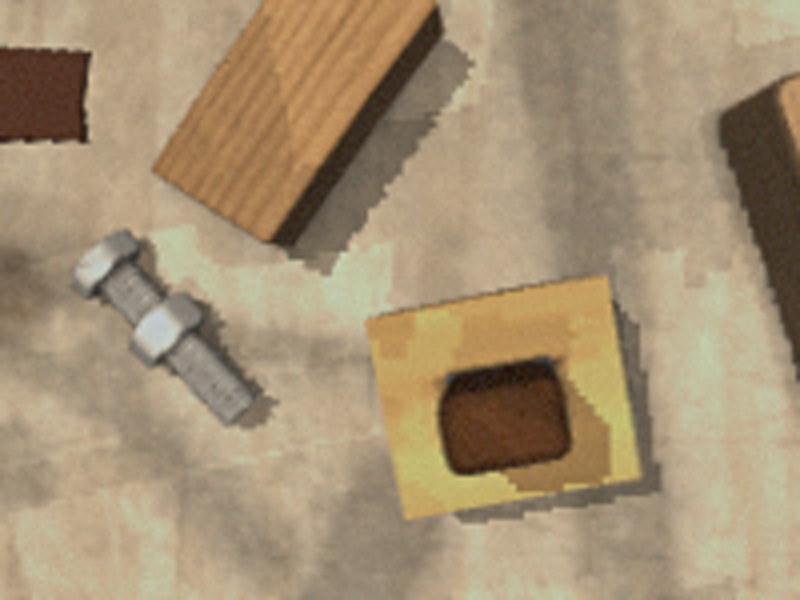

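The block top's corners are at crop (366,318), (608,276), (640,480), (405,520), and the handle top is centred near (507,425), long side along x.

Run:
```python
from h import *
v=json.load(open("v2.json")); f=lambda p:(130+p[0]/4-.4,20+p[1]/4-.4)
P=np.array([wonz(f(p),v["pos"],v["rot"],.062) for p in [(366,318),(608,276),(640,480),(405,520)]])
print(P.round(4),P.mean(0).round(4))
e=[P[1]-P[0],P[2]-P[3]]; s=[P[0]-P[3],P[1]-P[2]]
print([ (np.linalg.norm(a).round(4),np.arctan2(a[1],a[0]).round(3)) for a in e],[ (np.linalg.norm(a).round(4),np.arctan2(-a[0],a[1]).round(3)) for a in s])
print("handle",wonz(f((507,425)),v["pos"],v["rot"],.132).round(4))
H=[wonz(f(p),v["pos"],v["rot"],.132)[:2].round(4) for p in [(444,400),(560,380),(570,450),(456,472)]];print(H,np.mean(H,0))
v=dict(pos=[.6244,.0001,.23],rot=[-2.2202,-2.2204,.002]); f=lambda p:(150+p[0]/5.5-.4,180+p[1]/5.5-.4)
P=np.array([wonz(f(p),v["pos"],v["rot"],.008) for p in [(42,122),(715,52),(748,535),(155,572)]])
print(P.round(4)); e=P[1]-P[0];s=P[1]-P[2]
print(np.linalg.norm(e),np.arctan2(e[1],e[0]),np.linalg.norm(s),np.arctan2(-s[0],s[1]),(P[0]+P[2])/2)
for p,z in [((180,262),.056),((272,258),.056),((242,320),.056),((147,325),.056),((232,455),.046),((208,365),.046)]: print(p,wonz(f(p),v["pos"],v["rot"],z).round(4))
```

```text
[[0.447  0.2426 0.062 ]
 [0.5155 0.2546 0.062 ]
 [0.5258 0.1955 0.062 ]
 [0.4572 0.1834 0.062 ]] [0.4864 0.219  0.062 ]
[(np.float64(0.0695), np.float64(0.173)), (np.float64(0.0696), np.float64(0.175))] [(np.float64(0.0601), np.float64(0.172)), (np.float64(0.06), np.float64(0.173))]
handle [0.4868 0.2202 0.132 ]
[array([0.4725, 0.226 ]), array([0.4988, 0.2306]), array([0.5013, 0.2144]), array([0.4751, 0.2092])] [0.486925 0.22005 ]
[[ 0.4899 -0.0624  0.008 ]
 [ 0.6556 -0.0437  0.008 ]
 [ 0.6694 -0.1833  0.008 ]
 [ 0.5031 -0.2001  0.008 ]]
0.1668059797058178 0.11178415217263765 0.14024045026002063 0.09819414361255593 [ 0.57960715 -0.12283076  0.008     ]
(180, 262) [ 0.5358 -0.076   0.056 ]
(272, 258) [ 0.5568 -0.0746  0.056 ]
(242, 320) [ 0.5487 -0.0902  0.056 ]
(147, 325) [ 0.5263 -0.0922  0.056 ]
(232, 455) [ 0.5401 -0.1332  0.046 ]
(208, 365) [ 0.5369 -0.108   0.046 ]
```

The block measures 69.6 x 60 mm, which matches 70 x 60: centre (0.4865, 0.219), yaw 0.173. I'll rotate about 80° so the fingers close across the 20 mm side.

```bash
python3 -m jog '[[[0.01,0,0.01],[0,0,0.14]],[[0.02,0,0.02],[0,0,0.28]],[[0.03,0,0.03],[0,0,0.42]],[[0.04,0.001,0.04],[0,0,0.56]],[[0.0485,0.001,0.05],[0,0,0.7]]]' >/dev/null; python3 -m jog '[[[0,0,0],[0,0,0.14]],[[0,0,0],[0,0,0.28]],[[0,0,0],[0,0,0.42]],[[0,0,0],[0,0,0.56]],[[0,0,0],[0,0,0.698]]]' >/dev/null;  python3 -m jog '[[[0,0,0],[0,0,0]],[[0,0,0],[0,0,0]],[[0,0,0],[0,0,0]]]'
python3 - <<'E'
from h import *; from station import ctrl
o=ctrl.get_obs();M=R.from_rotvec(o["tool_rot"]).as_matrix();print(M.round(3))
a=np.arctan2(M[1,0],M[0,0]);print("yaw x",a,"shift tool",(M.T@(np.array([.4865,.219,.088])-o["tool_pos"])).round(4),o["q"])
E
```

```text
t: 2.2
tool_pos: [0.4873, 0.218, 0.211]
tool_rot: [3.13, 0.273, -0.001]
contact_force: [-0.3, -0.1, -0.2]
opening: 0.0856
grip_force: 0.0
[[ 0.985  0.173 -0.001]
 [ 0.173 -0.985 -0.   ]
 [-0.001  0.    -1.   ]]
yaw x 0.17374156530934529 shift tool [-0.0005 -0.0012  0.123 ] [ 2.81228862e-01 -1.53077228e-01  1.84538932e+00 -6.56813192e-05
  1.44987804e+00  1.67829153e+00]
```

```bash
python3 -m jog '[[[0,-0.001,0.03],[0,0,0]],[[0,-0.001,0.06],[0,0,0]],[[0,-0.001,0.09],[0,0,0]],[[0,-0.001,0.11],[0,0,0]],[[0,-0.001,0.123],[0,0,0]]]'; python3 -m jog '[[[0,0,0],[0,0,0]],[[0,0,0],[0,0,0]],[[0,0,0],[0,0,0]],[[0,0,0],[0,0,0]],[[0,0,0],[0,0,0]]]' 0 80; python3 -m jog '[[[0,0,0],[0,0,0]],[[0,0,0],[0,0,0]],[[0,0,0],[0,0,0]],[[0,0,0],[0,0,0]],[[0,0,0],[0,0,0]]]'
```

```text
t: 2.7
tool_pos: [0.4858, 0.219, 0.0861]
tool_rot: [3.129, 0.273, -0.005]
contact_force: [-0.8, -0.2, -0.6]
opening: 0.0851
grip_force: 0.0
t: 3.2
tool_pos: [0.4878, 0.2198, 0.0898]
tool_rot: [-3.129, -0.271, -0.004]
contact_force: [0.8, -0.4, -1.0]
opening: 0.019
grip_force: 77.9
t: 3.7
tool_pos: [0.4878, 0.2198, 0.0898]
tool_rot: [-3.129, -0.271, -0.004]
contact_force: [-0.5, -0.6, 6.3]
opening: 0.0191
grip_force: 78.3
```

Gripped (opening 19 mm). TCP is at z 0.0898 with the tool home, so the prong tips lie 83 mm below the TCP. Lift straight out, then carry towards the jig.

```bash
python3 -m jog '[[[0,0,-0.015],[0,0,0]],[[0,0,-0.035],[0,0,0]],[[0,0,-0.06],[0,0,0]],[[0,0,-0.09],[0,0,0]],[[0,0,-0.12],[0,0,0]]]'; python3 -m jog '[[[0,0,0],[0,0,0]],[[0,0,0],[0,0,0]],[[0,0.03,0],[0,0,0]],[[0,0.07,0],[0,0,0]],[[0,0.11,0],[0,0,0]]]';python3 -m jog '[[[0,0.04,0],[0,0,0.02]],[[0,0.08,0],[0,0,0.03]],[[-0.002,0.12,0],[0,0,0.04]],[[-0.004,0.16,0],[0,0,0.05]],[[-0.007,0.19,0],[0,0,0.06]]]'; python3 -m jog '[[[0,0.02,0],[0,0,0]],[[0,0.04,0],[0,0,0]],[[0,0.04,0],[0,0,0]],[[0,0.04,0],[0,0,0]]]'; python3 snap.py v3 170 70 200 150 4
```

```text
t: 4.2
tool_pos: [0.486, 0.2193, 0.2092]
tool_rot: [3.13, 0.271, -0.003]
contact_force: [0.5, 1.3, -0.8]
opening: 0.0196
grip_force: 78.0
t: 4.7
tool_pos: [0.5042, 0.1102, 0.2055]
tool_rot: [-3.13, -0.273, 0.007]
contact_force: [0.8, 0.0, -1.2]
opening: 0.0187
grip_force: 78.3
t: 5.2
tool_pos: [0.5301, -0.0791, 0.2055]
tool_rot: [-3.136, -0.174, 0.007]
contact_force: [0.4, 0.3, -0.8]
opening: 0.0188
grip_force: 78.4
t: 5.6
tool_pos: [0.5349, -0.1165, 0.2061]
tool_rot: [-3.135, -0.176, 0.005]
contact_force: [-0.5, 0.9, -1.2]
opening: 0.019
grip_force: 78.4
[ 0.5349 -0.1165  0.2061] [-3.1346 -0.1757  0.0054] 0.01900675139423711 [-0.51639455  0.88421534 -1.17101078]
```

View pics/v3.png

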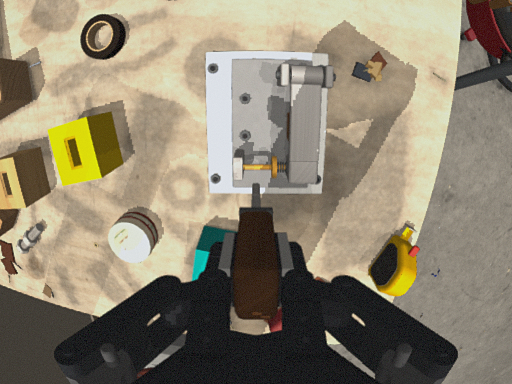

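The held tool is clear of the jig. Lug (237,168), bar and collar (275,167) are visible, with the bed upright in the image. I'll enlarge that part.

Run:
```python
from h import *
cv2.imwrite("pics/v3d.png",crop(cv2.imread("pics/v3.png"),195,130,100,75,8))
from h import *
v=json.load(open("v3.json"))
P=np.array([wonz(p,v["pos"],v["rot"],.008) for p in [(205.5,52.5),(327,52.5),(322.5,192.5),(209,193)]]);print(P.round(4))
for i in range(4):
    d=P[i]-P[(i+1)%4];print(np.linalg.norm(d).round(4),np.arctan2(d[1],d[0]).round(3))
```

```text
[[ 0.6538 -0.0468  0.008 ]
 [ 0.6705 -0.1827  0.008 ]
 [ 0.5036 -0.2034  0.008 ]
 [ 0.4874 -0.0644  0.008 ]]
0.1369 1.693
0.1682 0.123
0.1399 -1.454
0.1674 -3.036
```

View pics/v3d.png

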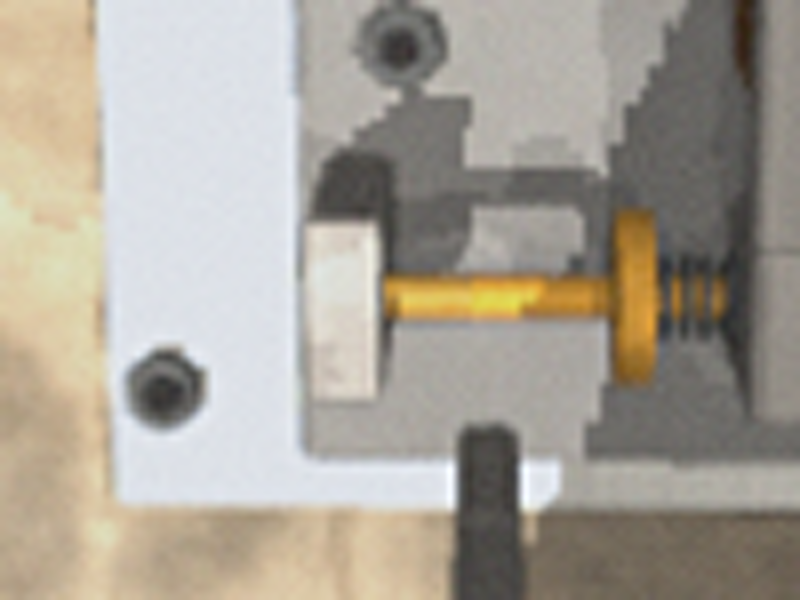

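The lug's inner top edge is at crop (382,310), the collar face at (613,297) and the bar axis at row 297. The blade is at column 488.

Run:
```python
from h import *
from station import ctrl
v=json.load(open("v3.json")); f=lambda p:(195+p[0]/8-.44,130+p[1]/8-.44)
w=lambda p,z:wonz(f(p),v["pos"],v["rot"],z)
L=w((382,312),.056);L2=w((384,297),.047);C=w((613,297),.049);print("lug",L.round(4),L2.round(4),"collar",C.round(4),np.linalg.norm(L-C))
b1=w((400,297),.046);b2=w((600,297),.046);d=b1-b2;print("bar",b1.round(4),b2.round(4),"yaw",np.arctan2(-d[0],d[1]))
T=w((488,445),v["pos"][2]-.083);print("tip",T.round(4))
o=ctrl.get_obs();M=R.from_rotvec(o["tool_rot"]).as_matrix();print("yaw tool",np.arctan2(M[1,0],M[0,0]))
u=np.array([-np.sin(.117),np.cos(.117)]);ax=np.array([np.cos(.117),np.sin(.117)])
mid=(b1+b2)/2; gl=L[:2]@u;gc=C[:2]@u
tgt=ax*(mid[:2]@ax)+u*(gl+gc)/2;print("gap",gl-gc,"tgt",tgt)
t=np.array([*tgt,.115])-o["tool_pos"];print("shift in tool",(M.T@t).round(4),M.round(3))
```

```text
lug [ 0.5363 -0.103   0.056 ] [ 0.5358 -0.1029  0.047 ] collar [ 0.5397 -0.1325  0.049 ] 0.030528497273461623
bar [ 0.5358 -0.1049  0.046 ] [ 0.5387 -0.131   0.046 ] yaw 0.11236103606197827
tip [ 0.5428 -0.116   0.1231]
yaw tool 0.11298212573809069
gap 0.0297150632077324 tgt [ 0.53722167 -0.11782416]
shift in tool [0.0021 0.002  0.0916] [[ 0.994  0.113 -0.003]
 [ 0.113 -0.994  0.001]
 [-0.003 -0.002 -1.   ]]
```

Gap 29.7 mm (expected 30), bar axis at x 0.537. I lower the tips to just above the lug and check alignment there.

```bash
python3 -m jog '[[[0.004,0.002,0.015],[0,0,0]],[[0.004,0.002,0.03],[0,0,0]],[[0.004,0.002,0.045],[0,0,0]],[[0.004,0.002,0.058],[0,0,0]],[[0.004,0.002,0.058],[0,0,0]]]'; python3 -m jog '[[[0,0,0],[0,0,0]],[[0,0,0],[0,0,0]]]'>/dev/null; python3 snap.py v4
python3 - <<'E'
from h import *
from station import optics
s=optics.get_image("scene")["image"];d=optics.get_image("side")["image"]
a=crop(cv2.imread("pics/v4.png"),205,130,100,75,8)[:, :]
cv2.imwrite("pics/v4d.png",np.hstack([cv2.resize(a,(400,300)),np.zeros((300,400,3),np.uint8)]))
t=np.hstack([a[:, :][0:600,0:400],np.vstack([crop(s,225,145,80,60,5),crop(d,240,180,80,60,5)])])
t=np.hstack([a[100:500,200:600],]) if 0 else t
t[:,:400]=crop(cv2.imread("pics/v4.png"),230,130,50,75,8); cv2.imwrite("pics/v4e.png",t)
E
```

```text
t: 6.15
tool_pos: [0.5382, -0.1176, 0.1465]
tool_rot: [-3.134, -0.177, 0.009]
contact_force: [-0.4, 0.0, -1.8]
opening: 0.0194
grip_force: 78.4
[ 0.5407 -0.1187  0.1511] [3.136e+00 1.770e-01 2.100e-03] 0.018601761732703323 [ 0.10929136 -0.09104746 -1.13780817]
```

View pics/v4e.png

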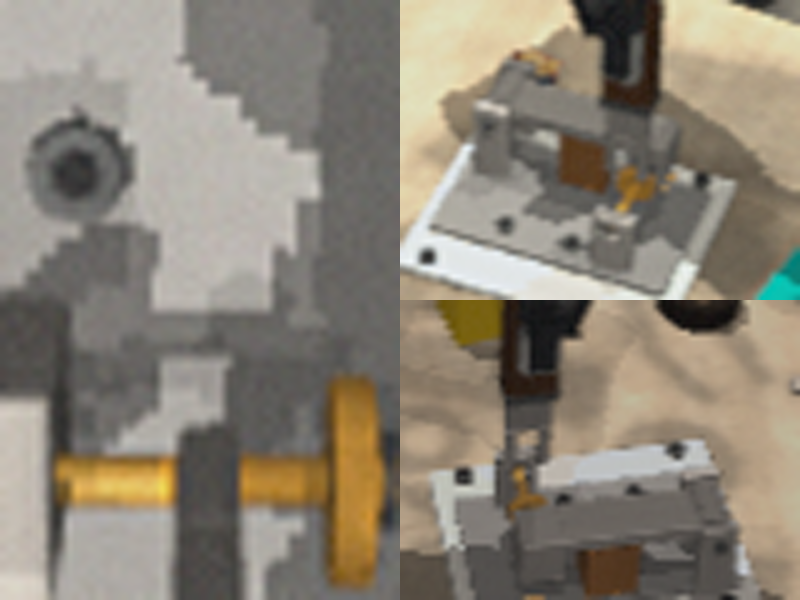

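The blade's +x tip edge is at crop (207,425), the bar at row 480, the lug edge at column 50 and the collar face at column 328. Scene and side show the prongs just above the bar.

Run:
```python
from h import *
from station import ctrl
v=json.load(open("v4.json")); f=lambda p:(230+p[0]/8-.44,130+p[1]/8-.44)
o=ctrl.get_obs();M=R.from_rotvec(o["tool_rot"]).as_matrix();print(o["tool_pos"],np.arctan2(M[1,0],M[0,0]))
w=lambda p,z:(M.T@(wonz(f(p),v["pos"],v["rot"],z)-v["pos"])).round(4)
print("tip edge",w((207,424),v["pos"][2]-.083),"bar",w((100,480),.046),w((290,482),.046),"lug",w((50,480),.056),"collar",w((328,480),.049))
d=cam("side")
```

```text
[ 0.54076926 -0.11875827  0.15134599] 0.1127595029370633
tip edge [0.0103 0.0004 0.083 ] bar [-0.0034 -0.0114  0.1051] [-0.0036  0.0095  0.1051] lug [ 0.0001 -0.0162  0.0951] collar [-0.0023  0.0135  0.1021]
```

Blade centre to bar offset is under 1 mm, and the blade sits mid-gap. I lower the prongs over the bar.

```bash
python3 -m jog '[[[-0.001,-0.001,0.008],[0,0,0]],[[-0.001,-0.001,0.016],[0,0,0]],[[-0.001,-0.001,0.024],[0,0,0]],[[-0.001,-0.001,0.032],[0,0,0]],[[-0.001,-0.001,0.034],[0,0,0]]]'; python3 -m jog '[[[0,0,0],[0,0,0]],[[0,0,0],[0,0,0]],[[0,0,0],[0,0,0]]]'; python3 -m jog '[[[0,0.002,0],[0,0,0]],[[0,0.004,0],[0,0,0]],[[0,0.006,0],[0,0,0]],[[0,0.008,0],[0,0,0]],[[0,0.008,0],[0,0,0]]]'
```

```text
t: 7.0
tool_pos: [0.5381, -0.1173, 0.1143]
tool_rot: [-3.135, -0.177, 0.004]
contact_force: [-1.1, 0.6, -1.6]
opening: 0.0192
grip_force: 78.4
t: 7.3
tool_pos: [0.5395, -0.1178, 0.1169]
tool_rot: [3.136, 0.177, 0.001]
contact_force: [-0.1, -0.4, -0.5]
opening: 0.0193
grip_force: 78.4
t: 7.8
tool_pos: [0.54, -0.1259, 0.1163]
tool_rot: [3.137, 0.177, 0.0]
contact_force: [-0.3, -0.8, -1.7]
opening: 0.0194
grip_force: 78.4
```

```bash
for i in 1 2 3; do echo; done; python3 -m jog '[[[0,0.001,0],[0,0,0]],[[0,0.002,0],[0,0,0]],[[0,0.003,0],[0,0,0]],[[0,0.003,0],[0,0,0]]]' | grep -E 'pos|force'; python3 -m jog '[[[0,0.0005,0],[0,0,0]],[[0,0.001,0],[0,0,0]],[[0,0.0015,0],[0,0,0]],[[0,0.0015,0],[0,0,0]],[[0,0.0015,0],[0,0,0]]]'| grep -E 'pos|force'
```

```text
tool_pos: [0.5403, -0.1287, 0.1163]
contact_force: [0.1, -0.8, -1.5]
grip_force: 78.4
tool_pos: [0.5404, -0.1294, 0.1162]
contact_force: [-0.3, 3.7, -0.4]
grip_force: 78.5
```

```bash
python3 -m jog '[[[0,0.0005,0],[0,0,0]],[[0,0.001,0],[0,0,0]],[[0,0.0015,0],[0,0,0]],[[0,0.002,0],[0,0,0]],[[0,0.002,0],[0,0,0]]]' | grep -E 'pos|contact'; python3 -m jog '[[[0,0.0005,0],[0,0,0]],[[0,0.001,0],[0,0,0]],[[0,0.0015,0],[0,0,0]],[[0,0.002,0],[0,0,0]],[[0,0.002,0],[0,0,0]]]'| grep -E 'pos|contact'
```

```text
tool_pos: [0.5407, -0.132, 0.1163]
contact_force: [-0.3, 4.3, -0.3]
tool_pos: [0.5409, -0.1342, 0.1164]
contact_force: [-1.2, 4.7, 0.4]
```

```bash
python3 -m jog '[[[0,0.0005,0],[0,0,0]],[[0,0.001,0],[0,0,0]],[[0,0.0015,0],[0,0,0]],[[0,0.002,0],[0,0,0]],[[0,0.002,0],[0,0,0]]]' | grep -E 'pos|contact'; python3 -m jog '[[[0,0.0005,0],[0,0,0]],[[0,0.001,0],[0,0,0]],[[0,0.001,0],[0,0,0]],[[0,0.001,0],[0,0,0]]]'| grep -E 'pos|contact'
```

```text
tool_pos: [0.5412, -0.136, 0.1163]
contact_force: [-0.5, 5.6, 1.3]
tool_pos: [0.5413, -0.1369, 0.1163]
contact_force: [-0.8, 4.7, 1.5]
```

```bash
python3 -m jog '[[[0,0.0005,0],[0,0,0]],[[0,0.001,0],[0,0,0]],[[0,0.001,0],[0,0,0]],[[0,0.001,0],[0,0,0]]]' | grep -E 'pos|contact'; python3 -m jog '[[[0,0,-0.002],[0,0,0]],[[0,0,-0.004],[0,0,0]],[[0,0,-0.006],[0,0,0]],[[0,0,-0.008],[0,0,0]],[[0,0,-0.008],[0,0,0]]]'| grep -E 'pos|contact'; python3 snap.py v5
python3 - <<'E'
from h import *
from station import optics
s=optics.get_image("scene")["image"];d=optics.get_image("side")["image"]
t=np.hstack([crop(cv2.imread("pics/v5.png"),225,110,75,100,5.34)[:534,:400],np.zeros((534,400,3),np.uint8)])
t[:,400:]=cv2.resize(np.vstack([crop(s,225,145,80,60,5),crop(d,240,180,80,60,5)]),(400,534)); cv2.imwrite("pics/v5e.png",t)
E
```

```text
tool_pos: [0.5414, -0.1378, 0.1163]
contact_force: [-1.2, 6.5, 1.3]
tool_pos: [0.541, -0.1377, 0.1241]
contact_force: [-2.0, 4.9, 1.5]
[ 0.541  -0.1377  0.1241] [-3.1359e+00 -1.7710e-01  1.8000e-03] 0.019435850480559246 [-1.95544943  4.94722339  1.46984241]
```

View pics/v5e.png

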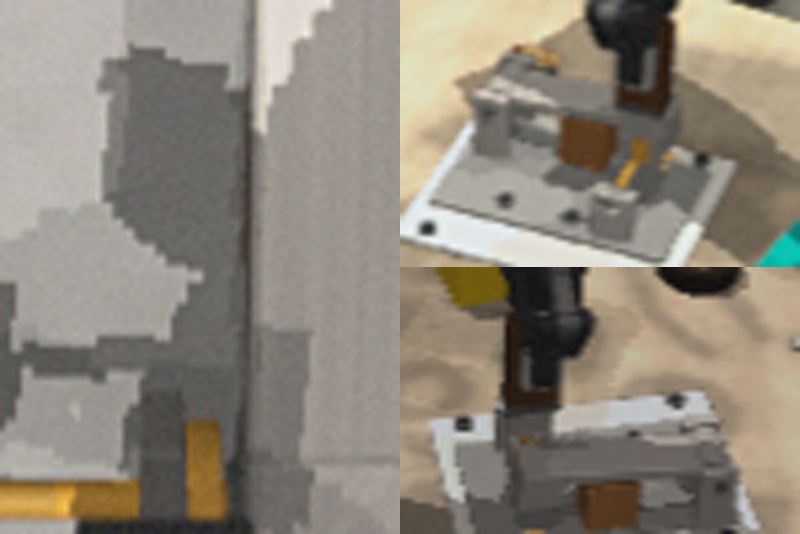

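The strap hasn't risen yet: side strap edge unchanged from v4. The bar is probably still just inside the lug because of grip and arm flex, so I press on in half-millimetre steps and watch the force.

```bash
for k in 1; do python3 -m jog '[[[0,0.0003,0],[0,0,0]],[[0,0.0005,0],[0,0,0]],[[0,0.0005,0],[0,0,0]],[[0,0.0005,0],[0,0,0]],[[0,0.0005,0],[0,0,0]]]' | grep -E 'pos|contact'; done; python3 -m jog '[[[0,0.0003,0],[0,0,0]],[[0,0.0005,0],[0,0,0]],[[0,0.0005,0],[0,0,0]],[[0,0.0005,0],[0,0,0]],[[0,0.0005,0],[0,0,0]]]' | grep -E 'pos|contact'
python3 - <<'E'
from h import *
from station import optics
d=optics.get_image("side")["image"];cv2.imwrite("pics/s6.png",d)
a=cv2.imread("pics/side0.png")
# vertical shift of strap patch between start and now
p=a[216:236,268:300]
r=cv2.matchTemplate(d[190:245,255:315],p,cv2.TM_CCOEFF_NORMED);print(cv2.minMaxLoc(r)[1],np.array(cv2.minMaxLoc(r)[3])+[255,190])
E
```

```text
tool_pos: [0.541, -0.1381, 0.1239]
contact_force: [-1.4, 5.6, -0.2]
tool_pos: [0.5411, -0.1386, 0.1239]
contact_force: [-1.4, 5.8, 1.0]
0.6973061561584473 [272 204]
```

Picture quota is spent, so from here I track the brass collar by colour, comparing it with its predicted closed and open positions.

```bash
cat > brass.py <<'E'
from h import *
from station import optics, ctrl
def mask(im):
    h=cv2.cvtColor(im,cv2.COLOR_BGR2HSV); return ((h[...,0]>12)&(h[...,0]<28)&(h[...,1]>150)&(h[...,2]>70)).astype(np.uint8)
def show(n,im,x,y,w,h):
    m=mask(im)[y:y+h,x:x+w]; k,l,st,c=cv2.connectedComponentsWithStats(m,connectivity=8)
    print(n,[(st[i,:4]+[x,y,0,0]).tolist()+[int(st[i,4]),(c[i]+[x,y]).round(1).tolist()] for i in range(1,k) if st[i,4]>5])
u=np.array([-np.sin(.115),np.cos(.115),0]);C=np.array([.5395,-.1325,.046]); L=C+.03*u
if __name__=="__main__":
    for n,b in (("scene",(240,150,60,60)),("side",(240,195,50,60))):
        show(n+" start",cv2.imread(f"pics/{n}0.png"),*b); show(n+" now",optics.get_image(n)["image"],*b)
        print(" pred collar closed, slid 9, slid9+28up, released up; lug",proj(n,[C,C-.009*u,C-.009*u+[0,0,.028],C+[0,0,.028],L]).round(1).tolist())
    print(ctrl.get_obs()["contact_force"].round(1))
E
python3 brass.py
```

```text
scene start [[258, 173, 9, 10, 67, [261.9, 177.5]], [269, 178, 7, 9, 36, [271.6, 181.5]]]
scene now [[257, 172, 11, 11, 82, [262.1, 177.0]], [269, 177, 6, 10, 20, [271.4, 180.9]]]
 pred collar closed, slid 9, slid9+28up, released up; lug [[271.4, 181.9], [272.4, 179.9], [272.8, 172.9], [271.8, 174.9], [267.9, 188.7]]
side start [[262, 214, 7, 8, 17, [264.6, 218.7]], [278, 229, 9, 10, 70, [282.0, 233.8]]]
side now [[277, 229, 10, 10, 83, [281.6, 233.5]]]
 pred collar closed, slid 9, slid9+28up, released up; lug [[265.0, 220.9], [265.7, 223.2], [266.0, 216.3], [265.3, 214.0], [262.9, 213.3]]
[-1.8  6.   1. ]
```

```bash
cat > col.py <<'E'
from brass import *
def col(pos,rot,im,tag):
    m=mask(im)[140:215,215:310]; s=m.sum(0); c=np.where(s>=0.6*s.max())[0]; rows=np.where(m[:,c].any(1))[0]
    r=(rows.min()+rows.max())/2+140
    for z in (.046,.074):
        a=wonz((c.min()-.5+215,r),pos,rot,z);b=wonz((c.max()+.5+215,r),pos,rot,z)
        print(tag,"cols",c.min()+215,c.max()+215,"rows",rows.min()+140,rows.max()+140,"z",z,"face u",(a@u).round(4),"back u",(b@u).round(4))
if __name__=="__main__":
    for n in ("v3","v4","v5"):
        v=json.load(open(n+".json"));col(v["pos"],v["rot"],cv2.imread(f"pics/{n}.png"),n)
    o=ctrl.get_obs();col(o["tool_pos"],o["tool_rot"],optics.get_image("wrist")["image"],"now"); print(o["tool_pos"],o["contact_force"].round(1))
E
python3 col.py
```

```text
v3 cols 272 276 rows 157 176 z 0.046 face u -0.194 back u -0.1993
v3 cols 272 276 rows 157 176 z 0.074 face u -0.1926 back u -0.1973
v4 cols 271 276 rows 177 202 z 0.046 face u -0.1937 back u -0.199
v4 cols 271 276 rows 177 202 z 0.074 face u -0.1922 back u -0.1969
v5 cols 260 265 rows 189 206 z 0.046 face u -0.2024 back u -0.2072
v5 cols 260 265 rows 189 206 z 0.074 face u -0.2021 back u -0.2062
now cols 260 265 rows 189 206 z 0.046 face u -0.2033 back u -0.208
now cols 260 265 rows 189 206 z 0.074 face u -0.203 back u -0.2071
[ 0.54103234 -0.1386094   0.12392894] [-1.8  6.   1. ]
```

The collar has slid about 9 mm, so the bar should be out of the lug and held by friction. I raise the tool while still pressing.

```bash
python3 -m jog '[[[0,0,-0.001],[0,0,0]],[[0,0,-0.002],[0,0,0]],[[0,0,-0.003],[0,0,0]],[[0,0,-0.004],[0,0,0]],[[0,0,-0.004],[0,0,0]]]' | grep -E 'pos|contact'; python3 brass.py|grep -v side; python3 col.py | grep now
```

```text
tool_pos: [0.541, -0.1386, 0.1279]
contact_force: [-1.3, 6.1, 0.7]
scene start [[258, 173, 9, 10, 67, [261.9, 177.5]], [269, 178, 7, 9, 36, [271.6, 181.5]]]
scene now [[257, 172, 11, 11, 91, [262.2, 176.6]], [269, 175, 6, 11, 20, [271.9, 179.2]]]
 pred collar closed, slid 9, slid9+28up, released up; lug [[271.4, 181.9], [272.4, 179.9], [272.8, 172.9], [271.8, 174.9], [267.9, 188.7]]
 pred collar closed, slid 9, slid9+28up, released up; lug [[265.0, 220.9], [265.7, 223.2], [266.0, 216.3], [265.3, 214.0], [262.9, 213.3]]
[-1.2  6.5  0.1]
now cols 260 265 rows 189 206 z 0.046 face u -0.2033 back u -0.2081
now cols 260 265 rows 189 206 z 0.074 face u -0.203 back u -0.2072
```

The collar is rising with the tool: its rows are unchanged in the wrist image and it moved up in scene. I keep raising.

```bash
python3 -m jog '[[[0,0,-0.002],[0,0,0]],[[0,0,-0.004],[0,0,0]],[[0,0,-0.006],[0,0,0]],[[0,0,-0.008],[0,0,0]],[[0,0,-0.008],[0,0,0]]]' | grep -E 'pos|contact'; python3 -m jog '[[[0,0,-0.002],[0,0,0]],[[0,0,-0.004],[0,0,0]],[[0,0,-0.006],[0,0,0]],[[0,0,-0.008],[0,0,0]],[[0,0,-0.008],[0,0,0]]]' | grep -E 'pos|contact';python3 brass.py|grep now; python3 col.py | grep now
```

```text
tool_pos: [0.5413, -0.1386, 0.1361]
contact_force: [-1.0, 4.7, 0.3]
tool_pos: [0.5417, -0.1386, 0.1443]
contact_force: [-0.7, 6.6, 0.4]
scene now [[258, 170, 10, 13, 110, [262.3, 175.4]], [269, 171, 6, 11, 22, [271.7, 175.0]]]
side now [[277, 226, 10, 13, 104, [281.5, 231.8]]]
now cols 260 265 rows 188 207 z 0.046 face u -0.2035 back u -0.2087
now cols 260 265 rows 188 207 z 0.074 face u -0.2032 back u -0.2078
```

```bash
python3 -m jog '[[[0,0,-0.002],[0,0,0]],[[0,0,-0.004],[0,0,0]],[[0,0,-0.006],[0,0,0]],[[0,0,-0.008],[0,0,0]],[[0,0,-0.008],[0,0,0]]]' | grep -E 'pos|contact';python3 brass.py|grep now; python3 col.py | grep now;  python3 -m jog '[[[0,0,-0.002],[0,0,0]],[[0,0,-0.004],[0,0,0]],[[0,0,-0.004],[0,0,0]]]' | grep -E 'pos|contact';python3 brass.py|grep now; python3 col.py | grep now
```

```text
tool_pos: [0.5408, -0.1384, 0.1513]
contact_force: [-0.5, 4.6, -2.2]
scene now [[258, 169, 10, 14, 112, [262.3, 175.3]], [269, 170, 6, 12, 25, [272.1, 174.2]]]
side now [[277, 225, 10, 14, 105, [281.6, 231.9]]]
now cols 260 265 rows 184 206 z 0.046 face u -0.2033 back u -0.2086
now cols 260 265 rows 184 206 z 0.074 face u -0.203 back u -0.2077
tool_pos: [0.5409, -0.1384, 0.1554]
contact_force: [-0.5, 5.5, -1.7]
scene now [[258, 170, 10, 13, 110, [262.3, 175.4]], [269, 170, 6, 12, 25, [272.1, 174.2]]]
side now [[277, 225, 10, 14, 110, [281.5, 231.8]]]
now cols 260 264 rows 183 206 z 0.046 face u -0.2034 back u -0.2079
now cols 260 264 rows 183 206 z 0.074 face u -0.2031 back u -0.2071
```

The strap has reached its upper stop: the collar no longer rises and the tool slides on it. I back off from the collar and lift away.

```bash
python3 -m jog '[[[0,-0.002,0],[0,0,0]],[[0,-0.005,0],[0,0,0]],[[0,-0.01,0],[0,0,0]],[[0,-0.016,0],[0,0,0]],[[0,-0.02,0],[0,0,0]]]' | grep -E 'pos|contact'; python3 -m jog '[[[0,0,-0.01],[0,0,0]],[[0,0,-0.02],[0,0,0]],[[0,0,-0.03],[0,0,0]],[[0,0,-0.04],[0,0,0]],[[0,0,-0.055],[0,0,0]]]' | grep -E 'pos|contact'; python3 -m jog '[[[0,0,0],[0,0,0]],[[0,0,0],[0,0,0]]]' | grep -E 'pos|contact'; python3 brass.py|grep -v start
python3 - <<'E'
from h import *; from station import ctrl
o=ctrl.get_obs();M=R.from_rotvec(o["tool_rot"]).as_matrix();print(M.round(4),"shift",(M.T@(np.array([.4878,.2198,.2092])-o["tool_pos"])).round(4), np.arctan2(M[1,0],M[0,0]))
E
```

```text
tool_pos: [0.5397, -0.1197, 0.1569]
contact_force: [-0.7, -0.1, -1.7]
tool_pos: [0.539, -0.1192, 0.212]
contact_force: [-0.0, 0.2, -0.3]
tool_pos: [0.5396, -0.1194, 0.2121]
contact_force: [0.7, -0.6, -0.4]
scene now [[258, 169, 18, 15, 157, [265.0, 175.4]]]
 pred collar closed, slid 9, slid9+28up, released up; lug [[271.4, 181.9], [272.4, 179.9], [272.8, 172.9], [271.8, 174.9], [267.9, 188.7]]
side now [[262, 212, 7, 4, 12, [264.9, 213.2]], [277, 226, 10, 13, 104, [281.5, 232.0]]]
 pred collar closed, slid 9, slid9+28up, released up; lug [[265.0, 220.9], [265.7, 223.2], [266.0, 216.3], [265.3, 214.0], [262.9, 213.3]]
[-0.8 -1.  -1.3]
[[ 9.937e-01  1.125e-01 -1.000e-03]
 [ 1.125e-01 -9.937e-01  3.000e-04]
 [-1.000e-03 -4.000e-04 -1.000e+00]] shift [-0.0127 -0.3425  0.0016] 0.11271581389549828
```

Strap confirmed up: the side view's collar is at row 213 against 214 predicted up and 221 closed. I carry the tool back over its block.

```bash
python3 -m jog '[[[0,-0.02,0],[0,0,0]],[[0,-0.055,0],[0,0,0]],[[0,-0.095,0],[0,0,0]],[[-0.004,-0.135,0],[0,0,-0.01]],[[-0.006,-0.175,0],[0,0,-0.02]]]' >/dev/null; python3 -m jog '[[[-0.002,-0.04,0],[0,0,-0.01]],[[-0.004,-0.08,0],[0,0,-0.02]],[[-0.006,-0.12,0],[0,0,-0.03]],[[-0.007,-0.15,0],[0,0,-0.04]],[[-0.007,-0.165,0],[0,0,-0.04]]]' | grep -E pos; python3 -m jog '[[[0,0,0],[0,0,0]],[[0,0,0],[0,0,0]],[[0,0,0],[0,0,0]]]' | grep -E 'pos|contact'; python3 snap.py v6
python3 - <<'E'
from h import *; from station import ctrl
o=ctrl.get_obs();M=R.from_rotvec(o["tool_rot"]).as_matrix();print(M.round(4)[:,2],"shift",(M.T@(np.array([.4878,.2198,.0898])-o["tool_pos"])).round(4), np.arctan2(M[1,0],M[0,0]))
a=cv2.imread("pics/v3.png");b=cv2.imread("pics/v6.png")
for y0,y1 in((188,205),(215,250),(250,310)):
    p=a[y0:y1,236:278];r=cv2.matchTemplate(b[y0-8:y1+8,228:286],p,cv2.TM_CCOEFF_NORMED);m=cv2.minMaxLoc(r);print(round(m[1],2),np.array(m[3])-8)
E
```

```text
tool_pos: [0.4836, 0.2187, 0.2103]
tool_pos: [0.4851, 0.2155, 0.211]
contact_force: [0.3, -0.6, -1.5]
[0.4851 0.2155 0.211 ] [ 3.1295e+00  2.6860e-01 -6.0000e-04] 0.019421059757807214 [ 0.31752812 -0.56352507 -1.49577195]
[-2.e-04 -5.e-04 -1.e+00] shift [ 0.0034 -0.0039  0.1213] 0.17096801382073368
0.51 [0 0]
0.88 [0 0]
0.44 [0 0]
```

The tool hasn't shifted in the fingers (0 px). Correct the position, then lower.

```bash
python3 -m jog '[[[0.0035,-0.004,0.01],[0,0,-0.002]],[[0.0035,-0.004,0.025],[0,0,-0.002]],[[0.0035,-0.004,0.04],[0,0,-0.002]],[[0.0035,-0.004,0.055],[0,0,-0.002]],[[0.0035,-0.004,0.055],[0,0,-0.002]]]' >/dev/null; python3 -m jog '[[[0,0,0],[0,0,0]],[[0,0,0],[0,0,0]],[[0,0,0],[0,0,0]]]' | grep -E 'pos|contact';  python3 - <<'E'
from h import *; from station import ctrl
o=ctrl.get_obs();M=R.from_rotvec(o["tool_rot"]).as_matrix();print("shift",(M.T@(np.array([.4878,.2198,.0898])-o["tool_pos"])).round(4), np.arctan2(M[1,0],M[0,0]))
E
```

```text
tool_pos: [0.4882, 0.2215, 0.1574]
contact_force: [0.5, 0.2, -0.3]
shift [-0.0008  0.0016  0.0676] 0.1748545820630533
```

```bash
python3 -m jog '[[[0,0.0013,0.005],[0,0,0]],[[-0.0006,0.0013,0.01],[0,0,0]],[[-0.0006,0.0013,0.014],[0,0,0]],[[-0.0006,0.0013,0.017],[0,0,0]],[[-0.0006,0.0013,0.02],[0,0,0]]]' | grep -E 'pos|contact'; python3 -m jog '[[[0,0,0.003],[0,0,0]],[[0,0,0.006],[0,0,0]],[[0,0,0.009],[0,0,0]],[[0,0,0.012],[0,0,0]],[[0,0,0.012],[0,0,0]]]' | grep -E 'pos|contact'
```

```text
tool_pos: [0.4871, 0.2198, 0.1358]
contact_force: [-0.2, -0.8, -0.9]
tool_pos: [0.4869, 0.2197, 0.1237]
contact_force: [0.5, -0.1, -1.2]
```

In the slot with no contact force. I lower to near home.

```bash
python3 -m jog '[[[0,0,0.006],[0,0,0]],[[0,0,0.012],[0,0,0]],[[0,0,0.018],[0,0,0]],[[0,0,0.024],[0,0,0]],[[0,0,0.024],[0,0,0]]]' | grep -E 'pos|contact'; python3 -m jog '[[[0,0,0.002],[0,0,0]],[[0,0,0.004],[0,0,0]],[[0,0,0.006],[0,0,0]],[[0,0,0.008],[0,0,0]],[[0,0,0.008],[0,0,0]]]' | grep -E 'pos|contact'
```

```text
tool_pos: [0.4863, 0.2196, 0.0988]
contact_force: [-0.1, 0.2, -1.5]
tool_pos: [0.487, 0.2198, 0.092]
contact_force: [-0.9, -0.2, -1.7]
```

```bash
python3 -m jog '[[[0,0,0.0005],[0,0,0]],[[0,0,0.001],[0,0,0]],[[0,0,0.001],[0,0,0]],[[0,0,0.001],[0,0,0]]]' | grep -E 'pos|contact'; python3 -m jog '[[[0,0,0.0005],[0,0,0]],[[0,0,0.001],[0,0,0]],[[0,0,0.001],[0,0,0]],[[0,0,0.001],[0,0,0]]]' | grep -E 'pos|contact';python3 -m jog '[[[0,0,0.0005],[0,0,0]],[[0,0,0.001],[0,0,0]],[[0,0,0.001],[0,0,0]],[[0,0,0.001],[0,0,0]]]' | grep -E 'pos|contact'
```

```text
tool_pos: [0.4872, 0.2199, 0.0913]
contact_force: [0.5, -0.0, -1.5]
tool_pos: [0.4872, 0.2198, 0.0903]
contact_force: [0.4, -0.3, -0.7]
tool_pos: [0.4873, 0.2199, 0.0898]
contact_force: [-1.9, -1.1, 3.8]
```

Seated: 3.8 N upward at z 0.0898, the original home height. Release and withdraw.

```bash
python3 -m jog '[[[0,0,0],[0,0,0]],[[0,0,0],[0,0,0]],[[0,0,0],[0,0,0]],[[0,0,0],[0,0,0]],[[0,0,0],[0,0,0]]]' 1| grep -E 'contact|open'; python3 -m jog '[[[0,0,-0.02],[0,0,0]],[[0,0,-0.045],[0,0,0]],[[0,0,-0.08],[0,0,0]],[[0,0,-0.11],[0,0,0]],[[0,0,-0.12],[0,0,0]]]'| grep pos; python3 -m jog '[[[-0.05,0,0],[0,0,0]],[[-0.05,0,-0.05],[0,0,0]],[[-0.05,0,-0.05],[0,0,0]],[[-0.05,0,-0.05],[0,0,0]]]'| grep pos; python3 brass.py|grep now
python3 - <<'E'
from h import *; from station import optics
for n,(x0,y0,x1,y1) in (("scene",(215,258,235,300)),("side",(232,120,252,165))):
    a=cv2.imread(f"pics/{n}0.png");b=optics.get_image(n)["image"];p=a[y0:y1,x0:x1]
    m=cv2.minMaxLoc(cv2.matchTemplate(b[y0-8:y1+8,x0-8:x1+8],p,cv2.TM_CCOEFF_NORMED));print(n,round(m[1],2),np.array(m[3])-8)
E
python3 snap.py v7
```

```text
contact_force: [0.6, -0.3, 0.2]
opening: 0.0852
tool_pos: [0.489, 0.2204, 0.2135]
tool_pos: [0.4392, 0.2115, 0.2604]
scene now [[266, 170, 10, 14, 66, [270.0, 174.9]]]
side now [[262, 209, 7, 7, 18, [264.4, 212.6]], [277, 228, 10, 11, 91, [281.8, 232.6]]]
scene 0.93 [0 0]
side 0.97 [0 0]
[0.4397 0.2116 0.2608] [-3.129  -0.2739 -0.0044] 0.08528025795025772 [-1.26928218 -0.32688154  0.11912906]
```

The tool is back exactly where it started (0 px shift in both views), the strap is up and the gripper is clear. Handing in.

```bash
python3 -c "
from station import job; print(job.finish_job())"
```

```text
the job is handed in; nothing more can be done
None
```

The job is handed in, verdict not shown: my last camera checks had the strap up, the forked tool standing home in its block and the gripper clear of everything; I did not re-measure the bystanders.

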